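# Set the rod bench's tilting table on its setting block

### The arm

A 6-joint arm with a two-finger parallel gripper is mounted at the origin on the work surface. World frame = base frame: x ahead of the robot, y to its left, z up, the work surface at z = 0. Lengths are in m, angles in rad, forces in N, time in s.
With the tool pointing down it reaches from about 0.25 to 0.725 m from the base axis. Payload 4 kg.
Tool frame: the origin (TCP) lies on the centre line of the jaws, within the pads' length; the fingertips stand tip_reach ahead of it and the grasp point (between the pads) lies 5 mm behind it (tip_reach is the distance from the TCP to the fingertips, in m); z points along the fingers, y is the direction in which the jaws open and shut (so a half turn about z gives the same grasp; the last joint's range is limited). The gripper opens to 85 mm and grips with 20 to 120 N. Pads are 22 mm wide; open, the fingers measure 114 mm over their backs; the gripper's body (76 mm by 85 mm) begins 54 mm behind the grasp point. The pads swing forward as they close: fully open they stand 13 mm farther back than shut.
Start: joints at [1.3, 0.241, 0.005, 1.335, 0, 1.571], TCP at [0.134, 0.482, 0.245] pointing down, gripper open.
Joint ranges: [-2.72, 2.72], [-1.05, 1.87], [-1.09, 1.28], [-1.99, 2.15], [-1.42, 1.44], [-3.14, 3.14]. Speed limits (rad/s): [2.79, 2.79, 3.14, 3.14, 3.14, 3.14].

### API

Orientations are given as a unit quaternion [x, y, z, w].
In Python, from workcell import * gives the robot as it stands.
- The arm moves only by the tool arm_command, never from a script. Its arguments are lists of equal length, an entry for each row: "translation": the shift along the tool's x, y, z in cm, a list of three; "turn": the turn about the tool's z in rad; "hand": the closure, from 0 (fully open) to 1 (shut). In form: {"translation": [[x, y, z], ...], "turn": [turn, ...], "hand": [hand, ...]}. A call has 1 to 5 rows; each row is the pose to reach, as a shift and turn from the pose commanded when the call began, along the tool's axes at that moment; what a row does not reach only later rows make up. A row lasts 1/12 s, in which the tool goes at most 41.7 mm and 7.16 degrees, less where a joint would pass 70% of its speed; a pose out of reach is approached as far as the arm can. A call with a gripper value outside its range is refused whole. The fingers move at their own pace and stop on an object; the grip force is fixed at half the most. Time passes only in rows, so rows that repeat a pose let the fingers close. It gives the time, the measured TCP pose, the force and the opening at its end, in the units of the state.
- get_obs(): the state, without advancing time (a new reading comes with each control period).
- camera(name): name is "side" or "top" or "wrist"; returns (picture, depth): 420x560x3 uint8, red, green, blue; 420x560 float32, m along the optical axis (not along the pixel's ray), 0 where there is no reading.
- camera_info(name): a dict with "mtx" (3x3 intrinsics, pixels), "dist_coeffs" ([k1, k2, p1, p2, k3] as OpenCV has them; the pictures are not rectified), "world_to_cam" (4x4, takes a point from world to camera coordinates). Camera axes: x right, y down, z forward; pixel columns grow to the right and rows downward; lengths in m; the calibration is good to about 2 mm. A picture is of the moment at which its call begins: read the wrist's pose just before it. camera_info takes no time and is no camera call; for the wrist camera it gives the pose at the moment of the call.
- job_done(): hands the job in, once; it reports no verdict.
Trained networks look in the newest picture that a camera, given by its name, has taken for a name from the list of things; names that differ only in an ending like _2 or _b are one class to them, and where a whole thing is asked for, a point or a joint stands for the part that bears it (a point fixed in the world has none). Each returns a list of dicts, best first, with "conf" (0 to 1); they miss things now and then, are a little off and sometimes report something else, mostly with a low value. They report only what shows in the picture. A call takes as long as a camera call.
- search_frame(camera, name): "location" ([row, column] in pixels, amid what is visible of it).
- spot_point(camera, name): "location" ([row, column] in pixels: a listed point, or the origin of a listed thing).
The state is a dict: "clock": time; "joint_pos": joint angles; "joint_vel": joint speeds; "tau": joint torques, N m; "eef_pos": TCP position; "tool_rot": TCP orientation; "ft_force": force on the tool from outside, world axes, zero at the start; "ft_torque": the same for the moment, N m; "grip_width": finger opening in m.
Only numpy, scipy, OpenCV 4.12 (cv2) and the standard library are available. Lean on these libraries where they do the work, as an engineer would, in place of code of your own. Each camera call takes 0.05 s, during which the arm holds its last target. There are 200 camera calls.

### The job

Set the small tilting table to its middle angle: swing its hinged plate up and right over until it stays open by itself, stand the middle-height one of the three setting blocks upright, centred and square, on the raised rest pad under the plate, and then bring the plate down by its bar, gently and without letting it drop, until its roller rests on the block. Let go, and leave the other two blocks, the tape roll and the spool where they are.

Things in the scene. Friction and masses are not known exactly. Their poses are not given: they have to be found in the camera images.
- tilt_plate (a joint): angle of the hinged plate, rad: 0 = down level, grows as its free edge swings up, end stop 1.75 (10 degrees past upright). Plate 0.6 kg, slight hinge friction: falls shut from below about 1.2, stays put above 1.3. On a block of height H on the rest pad it rests at asin(H/115 mm): 0.264 for 30 mm, 0.402 for 45, 0.549 for 60
- hinge (a point): middle of the hinge pin, 30 mm above the bench, fixed to the tilting table's base: x along the pin, z up, y level; the plate when down lies from the pin towards -y, 120 mm wide, 130 mm long, 12 mm thick. The base is an aluminium slab 150 mm (x) by 170 mm (y), 12 mm thick, reaching 25 mm past the pin to +y and 145 mm to -y
- bar (a point): middle of the round 12 mm steel bar at the plate's free edge, by which it is swung; along x (the pin's direction), 104 mm clear between its two arms, 32 mm clear gap to the plate's edge. With the plate down it is 168 mm from the pin (to -y) and 14 mm above it: 44 mm above the open bench. Turns with the plate
- rest (a point): centre of the top of the rest pad, where the block is to stand: a steel pad on the base, 74 mm (x) by 42 mm (y), top 22 mm above the bench, 115 mm from the pin, under the plate's roller when the plate is down. Axes parallel to hinge; the block's 60 mm length belongs along x
- roller (a point): steel roller fixed crosswise under the plate, 16 mm thick, 92 mm long along its x, parallel to the pin and 115 mm from it; this point is its centre. It is what comes to rest on the block
- block_mid_center (a point): loose plain steel setting block standing on the bench, 60 mm long (its x) by 30 mm wide (its y) by 45 mm high, the middle one, 0.15 to 0.3 kg; this point is its centre, 22.5 mm above its underside
- block_low_center (a point): loose plain steel setting block standing on the bench, 60 mm long (its x) by 30 mm wide (its y) by 30 mm high, the low one, to be left alone; this point is its centre, 15 mm above its underside
- block_tall_center (a point): loose plain steel setting block standing on the bench, 60 mm long (its x) by 30 mm wide (its y) by 60 mm high, the tall one, to be left alone; this point is its centre, 30 mm above its underside
- tape_roll: paper tape roll lying flat, 100 mm across, 48 mm high, origin at the centre of its underside; to be left alone
- spool: black thread spool standing up, 52 mm across, 70 mm high, origin at the centre of its underside; to be left alone

How it is judged:
By the outcome, as a careful person would: the job done as asked, in the order asked, and still so for the second after the job is handed in, with the robot touching nothing.
It also fails if it takes over 69 s, if anything falls off the work surface, if the arm or the gripper's body presses on something with over 40 N, if the wrist force passes 120 N, or if a joint passes its speed limit or range.

## Working session

There is one attempt and no reset: what is moved stays moved. The work goes in short steps, Python scripts to look and compute and a tool call to move; the robot and the scene stay as the last step left them, time stands still between calls to the robot, and variables do not carry over. Pictures are saved under pics/ and viewed, about 8 in all and at most 12, crops included, and the job is handed in when it is done.

Besides the shell and the picture viewer there is one more tool, called after "Emit:" by a JSON object that holds its "fn" and its "kwargs". arm_command: Moves the arm, as the interface text tells. Its arguments: {"type":"object","properties":{"translation":{"type":"array","items":{"type":"array","items":{"type":"number"}}},"turn":{"type":"array","items":{"type":"number"}},"hand":{"type":"array","items":{"type":"number"}}},"required":["translation","turn","hand"]}

```bash
mkdir -p pics; ls
cat > h.py <<'E'
from workcell import *
import numpy as np, cv2
from scipy.spatial.transform import Rotation as R
def ray(info,rc):
    K=np.array(info["mtx"],float);d=np.array(info["dist_coeffs"],float);T=np.array(info["world_to_cam"])
    p=cv2.undistortPoints(np.array([[[rc[1],rc[0]]]],float),K,d)[0,0]
    Rm=T[:3,:3];c=-Rm.T@T[:3,3]
    return c,Rm.T@np.array([p[0],p[1],1.])
def at_z(info,rc,z):
    c,v=ray(info,rc);return c+v*(z-c[2])/v[2]
def deproj(info,rc,depth):
    c,v=ray(info,rc);return c+v*depth[int(round(rc[0])),int(round(rc[1]))]
def cloud(info,depth):
    h,w=depth.shape;g=np.mgrid[0:h,0:w];K=np.array(info["mtx"],float);d=np.array(info["dist_coeffs"],float);T=np.array(info["world_to_cam"])
    p=cv2.undistortPoints(np.stack([g[1].ravel(),g[0].ravel()],1).astype(float)[:,None],K,d)[:,0]
    P=np.c_[p,np.ones(len(p))]*depth.ravel()[:,None]
    return ((P-T[:3,3])@T[:3,:3]).reshape(h,w,3)
def save(n,im): cv2.imwrite("pics/"+n+".png",im[:,:,::-1])
def proj(info,P):
    T=np.array(info["world_to_cam"]);rv,_=cv2.Rodrigues(T[:3,:3])
    q,_=cv2.projectPoints(np.array(P,float).reshape(-1,1,3),rv,T[:3,3],np.array(info["mtx"],float),np.array(info["dist_coeffs"],float))
    return q[:,0,::-1]
E
cat > a.py <<'E'
from h import *
np.set_printoptions(precision=4,suppress=True)
hz=dict(hinge=.03,bar=.044,rest=.022,roller=.034,block_mid_center=.0225,block_low_center=.015,block_tall_center=.03,tape_roll=0,spool=0)
ims=[]
for c in("top","side"):
    im,d=camera(c);i=camera_info(c);ims.append(im)
    for n,z in hz.items():
        for r in spot_point(c,n)[:2]: print(c,n,round(r["conf"],2),np.round(r["location"],1),at_z(i,r["location"],z))
save("both0",cv2.resize(np.vstack(ims),None,fx=.71,fy=.71,interpolation=3))
save("top0",ims[0])
o=get_obs();print(o)
E
python3 a.py
```

```text
pics
top bar 0.81 [220.1 323.1] [ 0.5341 -0.05    0.044 ]
top rest 0.85 [222.8 300.7] [0.5277 0.0033 0.022 ]
top rest 0.5 [220.9 299.9] [0.5324 0.0056 0.022 ]
top roller 0.64 [222.8 300.9] [0.5251 0.0034 0.034 ]
top block_mid_center 0.59 [183.9 384.3] [ 0.6463 -0.2039  0.0225]
top block_low_center 0.79 [272.8 410.9] [ 0.4258 -0.2743  0.015 ]
top block_tall_center 0.59 [216.5 375.7] [ 0.5569 -0.182   0.03  ]
top tape_roll 0.64 [241.7 148. ] [0.4533 0.3831 0.    ]
top spool 0.95 [173.3 163.1] [0.6364 0.3713 0.    ]
side hinge 0.71 [215.8 260.3] [0.5298 0.1187 0.03  ]
side bar 0.95 [255.3 319.7] [ 0.5382 -0.0533  0.044 ]
side rest 0.86 [247.4 296.2] [0.5302 0.0052 0.022 ]
side roller 0.67 [242.5 293.7] [0.5287 0.0117 0.034 ]
side block_mid_center 0.55 [279.1 407.7] [ 0.6368 -0.2063  0.0225]
side block_low_center 0.6 [366.7 365.9] [ 0.4369 -0.2633  0.015 ]
side block_tall_center 0.62 [290.9 373.6] [ 0.5602 -0.1781  0.03  ]
side tape_roll 0.82 [179.5 164.6] [0.4529 0.3948 0.    ]
side spool 0.67 [149.3 225.2] [0.6377 0.3831 0.    ]
{'clock': 1.0, 'joint_pos': array([1.3   , 0.2406, 0.005 , 1.3352, 0.    , 1.5708]), 'joint_vel': array([ 0.0008, -0.0006,  0.0008, -0.0018, -0.001 , -0.0009]), 'tau': array([  0.0007, -37.2216,  25.2696,   0.0011,   0.0002,  -0.    ]), 'eef_pos': array([0.1337, 0.4818, 0.2453]), 'tool_rot': array([ 0.135 ,  0.9908,  0.    , -0.    ]), 'ft_force': array([-0.3694, -0.337 ,  0.4314]), 'ft_torque': array([-0.0106,  0.0366, -0.0379]), 'grip_width': 0.0855121442548084}
```

View pics/both0.png

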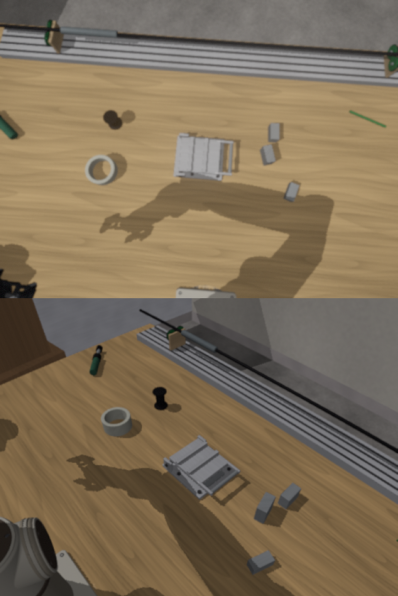

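```bash
cat > b.py <<'E'
from h import *
np.set_printoptions(precision=4,suppress=True)
# fine geometry from clouds: blocks' top faces by height, plate edges
for c in("top","side"):
    im,d=camera(c);i=camera_info(c);P=cloud(i,d);ok=d>0
    print(c,"cam",ray(i,(210,280)), "bench z",np.median(P[ok&(abs(P[...,2])<.01)][:,2]))
    for n,xy,h in(("low",(.43,-.27),.03),("mid",(.642,-.205),.045),("tall",(.558,-.18),.06)):
        m=ok&(np.hypot(P[...,0]-xy[0],P[...,1]-xy[1])<.055)&(abs(P[...,2]-h)<.005)
        q=P[m]
        if len(q)<20: print(n,len(q));continue
        r=cv2.minAreaRect(q[:,:2].astype(np.float32)*1000);print(n,len(q),r,np.median(q[:,2]), np.percentile(P[ok&(np.hypot(P[...,0]-xy[0],P[...,1]-xy[1])<.025)][:,2],90))
    m=ok&(P[...,2]>.028)&(P[...,2]<.055)&(abs(P[...,0]-.53)<.12)&(P[...,1]>-.1)&(P[...,1]<.15)
    q=P[m];r=cv2.minAreaRect(q[:,:2].astype(np.float32)*1000);print("table",len(q),r,np.median(q[:,2]))
E
python3 b.py
```

```text
top cam (array([0.3075, 0.0531, 1.0414]), array([ 0.2373,  0.0042, -0.9715])) bench z 0.00025088139373482003
low 315 ((431.16943359375, -269.4794921875), (30.221647262573242, 59.329471588134766), 71.54187774658203) 0.030266805288201342 0.03228429894761726
mid 274 ((637.9413452148438, -203.65907287597656), (60.436317443847656, 28.881046295166016), 0.4310484826564789) 0.04537070714843483 0.04732301127785235
tall 312 ((551.1626586914062, -181.64569091796875), (60.373191833496094, 30.888227462768555), 14.134142875671387) 0.06028700221991073 0.06199353677692902
table 2710 ((526.352783203125, 36.66522979736328), (190.85931396484375, 153.3866424560547), 89.4349365234375) 0.04982119462229079
side cam (array([ 0.1115, -0.3815,  0.7558]), array([ 0.4686,  0.4895, -0.7356])) bench z 0.00012226929124839106
low 598 ((430.1707458496094, -270.9549560546875), (30.376293182373047, 60.90449905395508), 70.27162170410156) 0.030224879953900274 0.03180941691233503
mid 405 ((636.7730712890625, -205.28842163085938), (61.03313064575195, 29.947574615478516), 0.8004134893417358) 0.044743190231298635 0.04596891083053752
tall 456 ((549.2871704101562, -182.3487548828125), (62.62728500366211, 30.434650421142578), 15.22187328338623) 0.05971059934472839 0.061052386406507585
table 3087 ((525.7138061523438, 35.30430603027344), (191.53512573242188, 153.27200317382812), 89.62272644042969) 0.04989381940443495
```

The picture shows the tilting table amid the top view (about row 155, col 205 in the halved image), its bar on the right (−y). The blocks are to the right; depth heights of 45, 30 and 60 mm tell mid (0.637, −0.205), low and tall apart. The tape and spool are at the left, out of the way.

```bash
python3 -c "
import workcell as w
print([n for n in dir(w) if n[0]!='_'], getattr(w,'tip_reach',None))"
```

```text
['Unreachable', 'camera', 'camera_info', 'get_obs', 'job_done', 'search_frame', 'spot_point', 'tip_reach'] 0.014
```

Emit:
{"fn": "arm_command", "kwargs": {"translation": [[-2.6,-2.0,0],[-5.2,-4.1,0],[-7.9,-6.1,0],[-10.5,-8.1,0],[-13.1,-10.2,0]], "turn": [-0.054,-0.108,-0.162,-0.216,-0.27], "hand": [0.65,0.65,0.65,0.65,0.65]}}

```text
clock: 1.52
eef_pos: [0.2333, 0.3473, 0.2453]
tool_rot: [-0.001, 1.0, 0.0, 0.0]
ft_force: [1.9, -0.5, -0.1]
grip_width: 0.0299
```

Emit:
{"fn": "arm_command", "kwargs": {"translation": [[-2,-2.7,0],[-4,-5.3,0],[-5.9,-8,0],[-7.9,-10.6,0],[-9.9,-13.3,0]], "turn": [0,0,0,0,0], "hand": [0.65,0.65,0.65,0.65,0.65]}}

```text
clock: 1.93
eef_pos: [0.3323, 0.2141, 0.2456]
tool_rot: [0.0, 1.0, 0.0, 0.0]
ft_force: [0.9, 0.0, -0.5]
grip_width: 0.0301
```

Emit:
{"fn": "arm_command", "kwargs": {"translation": [[-2,-2.7,0],[-4,-5.3,0],[-5.9,-8,0],[-7.9,-10.6,0],[-9.9,-13.3,0]], "turn": [0,0,0,0,0], "hand": [0.65,0.65,0.65,0.65,0.65]}}

```text
clock: 2.35
eef_pos: [0.4312, 0.0808, 0.2455]
tool_rot: [0.0, 1.0, 0.0, 0.0]
ft_force: [0.3, -0.1, 1.4]
grip_width: 0.0301
```

Emit:
{"fn": "arm_command", "kwargs": {"translation": [[-2,-2.7,0],[-4,-5.3,0],[-5.9,-8,0],[-7.9,-10.6,0],[-9.9,-13.3,0]], "turn": [0,0,0,0,0], "hand": [0.65,0.65,0.65,0.65,0.65]}}

```text
clock: 2.77
eef_pos: [0.5301, -0.0523, 0.2453]
tool_rot: [0.001, 1.0, 0.0, 0.0]
ft_force: [0.7, 0.1, -0.3]
grip_width: 0.0297
```

```bash
cat > c.py <<'E'
from h import *
import sys
np.set_printoptions(precision=4,suppress=True)
i=camera_info("wrist");im,d=camera("wrist");P=cloud(i,d);ok=d>0
save(sys.argv[1],im)
print(ray(i,(210,280)))
for n,z in(("bar",.044),("rest",.022),("roller",.03),("hinge",.03)):
    for r in spot_point("wrist",n)[:2]: print(n,round(r["conf"],2),np.round(r["location"]),at_z(i,r["location"],z))
# bar: highest points y<-.03 ; plate edge
m=ok&(P[...,2]>.045)&(P[...,2]<.055)
q=P[m];print(len(q),q.min(0),q.max(0))
b=q[(q[:,1]<-.035)&(abs(q[:,0]-.53)<.045)]
if len(b)>50: print("bar",len(b),np.median(b,0),"slope dy/dx",np.polyfit(b[:,0],b[:,1],1),b[:,1].min(),b[:,1].max())
a=q[(q[:,1]>-.02)];print("plate",cv2.minAreaRect(a[:,:2].astype(np.float32)*1000))
E
python3 c.py w1
```

```text
(array([ 0.4614, -0.051 ,  0.3739]), array([ 0.2772,  0.0067, -0.9608]))
bar 0.67 [187. 278.] [ 0.5311 -0.0504  0.044 ]
rest 0.64 [183. 319.] [ 0.5314 -0.0037  0.022 ]
roller 0.72 [181. 325.] [0.5266 0.0015 0.03  ]
hinge 0.62 [182. 431.] [0.5282 0.1205 0.03  ]
14096 [ 0.4546 -0.2168  0.045 ] [0.66   0.1331 0.055 ]
bar 1110 [ 0.5313 -0.0529  0.049 ] slope dy/dx [-0.469   0.1741] -0.20028148803166634 -0.04545454854979722
plate ((528.5398559570312, 56.546058654785156), (152.8604278564453, 148.05604553222656), 89.89607238769531)
```

View pics/w1.png

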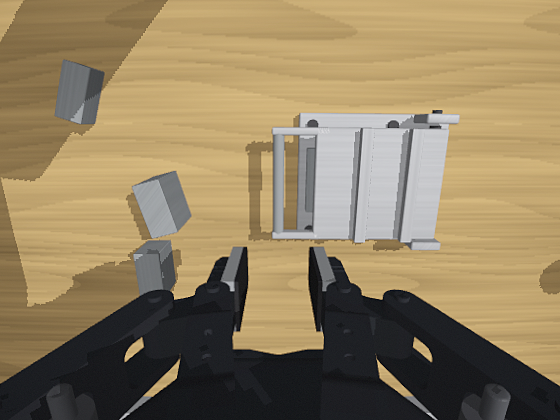

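The wrist view shows the bar at col 278, rows 130–238, between two arms. The plate lies right of it and the hinge is at col ~431. It is nearly square to the world axes. I'll fit the yaw next.

```bash
cat > d.py <<'E'
from h import *
np.set_printoptions(precision=4,suppress=True)
for c in("wrist","top","side"):
    i=camera_info(c);im,d=camera(c);P=cloud(i,d);q=P[d>0]
    z=q[:,2]
    b=q[(z>.040)&(z<.055)&(q[:,1]<-.036)&(q[:,1]>-.07)&(abs(q[:,0]-.53)<.042)]
    xs=b[:,0];bins=np.digitize(xs,np.linspace(.488,.572,13));c_=np.array([[xs[bins==k].mean(),(b[bins==k,1].min()+b[bins==k,1].max())/2] for k in set(bins)if(bins==k).sum()>4])
    f=np.polyfit(c_[:,0],c_[:,1],1);print(c,len(b),"bar yaw",f[0],"y at .53",np.polyval(f,.53),"ztop",np.percentile(b[:,2],95))
    # plate side edges (x min/max vs y)
    p=q[(z>.046)&(z<.053)&(q[:,1]>-.01)&(q[:,1]<.07)&(abs(q[:,0]-.53)<.09)]
    k=np.digitize(p[:,1],np.linspace(-.01,.07,9))
    e=np.array([[p[k==j,1].mean(),p[k==j,0].min(),p[k==j,0].max()] for j in range(1,9) if (k==j).sum()>9])
    print(" plate x edges vs y slopes",np.polyfit(e[:,0],e[:,1],1)[0],np.polyfit(e[:,0],e[:,2],1)[0],"mean",e[:,1:].mean(0),"mid",e[:,1:].mean())
    a=q[(z>.045)&(z<.055)&(q[:,1]<.0)&(q[:,1]>-.04)&(abs(q[:,0]-.53)<.04)];print(" plate edge y",np.percentile(a[:,1],2) if len(a) else None)
E
python3 d.py
```

```text
wrist 860 bar yaw -0.007608188555714169 y at .53 -0.05130285255330404 ztop 0.05052338876181433
 plate x edges vs y slopes 0.013035985719281886 0.000826447727509088 mean [0.469  0.5871] mid 0.5280341258408998
 plate edge y -0.013179606278848068
top 39 bar yaw -0.1165073444749346 y at .53 -0.04690541247740687 ztop 0.05297662255445829
 plate x edges vs y slopes 0.0001268587597315918 0.007462758082374024 mean [0.4692 0.588 ] mid 0.5286118811085786
 plate edge y -0.014141259057296707
side 219 bar yaw 0.0002207509229282846 y at .53 -0.0536898023891957 ztop 0.05149530167628816
 plate x edges vs y slopes -0.008581888428708233 -0.00937268452099699 mean [0.4677 0.5841] mid 0.5259111648879523
 plate edge y -0.015642459645833644
```

Emit:
{"fn": "arm_command", "kwargs": {"translation": [[0.1,0,4],[0.1,0,8],[0.1,0,12],[0.1,0,15],[0.1,0,17]], "turn": [0,0,0,0,0], "hand": [0.65,0.65,0.65,0.65,0.65]}}

```text
clock: 3.58
eef_pos: [0.5257, -0.0494, 0.0723]
tool_rot: [-0.001, 1.0, 0.0, -0.002]
ft_force: [0.2, -0.4, -0.4]
grip_width: 0.0297
```

Emit:
{"fn": "arm_command", "kwargs": {"translation": [[0,0,1.5],[0,0,3],[0,0,3.6],[0,0,3.6],[0,0,3.6]], "turn": [0,0,0,0,0], "hand": [0.65,0.65,0.65,0.75,0.8]}}

```text
clock: 4.0
eef_pos: [0.5284, -0.0502, 0.0398]
tool_rot: [-0.0, 1.0, 0.0, 0.0]
ft_force: [-0.5, -0.2, 0.2]
grip_width: 0.0173
```

Emit:
{"fn": "arm_command", "kwargs": {"translation": [[0,0,0],[0,0,0],[0,0,0],[0,0,0]], "turn": [0,0,0,0], "hand": [0.9,1,1,1]}}

```text
clock: 4.33
eef_pos: [0.5287, -0.052, 0.0403]
tool_rot: [0.001, 1.0, -0.001, 0.001]
ft_force: [-1.1, -5.3, -0.6]
grip_width: 0.0101
```

```bash
python3 -c "
import numpy as np
f=lambda t:np.array([16.8-16.86*np.cos(t+.083),-(16.86*np.sin(t+.083)-1.4)])
for k in range(5):
  print(k,[[0]+list(np.round(f(.064*(5*k+j))-f(.064*5*k),1)) for j in range(1,6)])"
```

```text
0 [[0, np.float64(0.1), np.float64(-1.1)], [0, np.float64(0.3), np.float64(-2.1)], [0, np.float64(0.6), np.float64(-3.2)], [0, np.float64(0.9), np.float64(-4.2)], [0, np.float64(1.3), np.float64(-5.2)]]
1 [[0, np.float64(0.5), np.float64(-1.0)], [0, np.float64(1.0), np.float64(-1.9)], [0, np.float64(1.5), np.float64(-2.8)], [0, np.float64(2.2), np.float64(-3.7)], [0, np.float64(2.9), np.float64(-4.5)]]
2 [[0, np.float64(0.7), np.float64(-0.8)], [0, np.float64(1.5), np.float64(-1.5)], [0, np.float64(2.4), np.float64(-2.2)], [0, np.float64(3.2), np.float64(-2.8)], [0, np.float64(4.2), np.float64(-3.4)]]
3 [[0, np.float64(0.9), np.float64(-0.5)], [0, np.float64(1.9), np.float64(-1.0)], [0, np.float64(2.9), np.float64(-1.4)], [0, np.float64(4.0), np.float64(-1.7)], [0, np.float64(5.0), np.float64(-1.9)]]
4 [[0, np.float64(1.1), np.float64(-0.2)], [0, np.float64(2.1), np.float64(-0.3)], [0, np.float64(3.2), np.float64(-0.4)], [0, np.float64(4.3), np.float64(-0.3)], [0, np.float64(5.4), np.float64(-0.3)]]
```

Emit:
{"fn": "arm_command", "kwargs": {"translation": [[0,0.1,-1.1],[0,0.3,-2.1],[0,0.6,-3.2],[0,0.9,-4.2],[0,1.3,-5.2]], "turn": [0,0,0,0,0], "hand": [1,1,1,1,1]}}

```text
clock: 4.75
eef_pos: [0.5288, -0.0396, 0.0926]
tool_rot: [0.001, 1.0, -0.002, 0.001]
ft_force: [1.8, -5.5, -3.5]
grip_width: 0.0097
```

Emit:
{"fn": "arm_command", "kwargs": {"translation": [[0,0.5,-1.0],[0,1.0,-1.9],[0,1.5,-2.8],[0,2.2,-3.7],[0,2.9,-4.5]], "turn": [0,0,0,0,0], "hand": [1,1,1,1,1]}}

```text
clock: 5.17
eef_pos: [0.529, -0.0123, 0.1388]
tool_rot: [0.002, 1.0, -0.004, 0.001]
ft_force: [-1.4, -12.6, 4.6]
grip_width: 0.0101
```

Emit:
{"fn": "arm_command", "kwargs": {"translation": [[0,0.7,-0.8],[0,1.5,-1.5],[0,2.4,-2.2],[0,3.2,-2.8],[0,4.2,-3.4]], "turn": [0,0,0,0,0], "hand": [1,1,1,1,1]}}

```text
clock: 5.58
eef_pos: [0.5293, 0.0284, 0.1748]
tool_rot: [0.002, 1.0, -0.005, 0.003]
ft_force: [-3.0, -9.0, 4.4]
grip_width: 0.0098
```

Emit:
{"fn": "arm_command", "kwargs": {"translation": [[0,0.9,-0.5],[0,1.9,-1.0],[0,2.9,-1.4],[0,4.0,-1.7],[0,5.0,-1.9]], "turn": [0,0,0,0,0], "hand": [1,1,1,1,1]}}

```text
clock: 6.0
eef_pos: [0.5297, 0.0824, 0.1939]
tool_rot: [0.001, 1.0, -0.001, 0.003]
ft_force: [-3.2, -5.4, 12.7]
grip_width: 0.0094
```

Emit:
{"fn": "arm_command", "kwargs": {"translation": [[0,1.1,-0.2],[0,2.1,-0.3],[0,3.2,-0.4],[0,4.3,-0.3],[0,5.4,-0.3]], "turn": [0,0,0,0,0], "hand": [1,1,1,1,1]}}

```text
clock: 6.42
eef_pos: [0.53, 0.1376, 0.1953]
tool_rot: [0.001, 1.0, 0.0, 0.003]
ft_force: [3.4, -3.8, 2.4]
grip_width: 0.0098
```

Emit:
{"fn": "arm_command", "kwargs": {"translation": [[0,0,0],[0,0,0]], "turn": [0,0], "hand": [1,1]}}

```text
clock: 6.58
eef_pos: [0.5301, 0.1398, 0.1954]
tool_rot: [-0.001, 1.0, 0.002, 0.003]
ft_force: [0.6, 1.4, 8.0]
grip_width: 0.0096
```

Emit:
{"fn": "arm_command", "kwargs": {"translation": [[0,0,0],[0,0,0],[0,0,0],[0,0,-2.5],[0,0,-6]], "turn": [0,0,0,0,0], "hand": [0.85,0.65,0.65,0.65,0.65]}}

```text
clock: 7.0
eef_pos: [0.5256, 0.1365, 0.2488]
tool_rot: [0.0, 1.0, -0.001, -0.005]
ft_force: [0.5, 0.5, -0.6]
grip_width: 0.0297
```

Emit:
{"fn": "arm_command", "kwargs": {"translation": [[-1.1,-3.4,0],[-2.2,-6.9,0],[-3.2,-10.3,0],[-4.3,-13.8,0],[-5.4,-17.2,0]], "turn": [0,0,0,0,0], "hand": [0.5,0.35,0.35,0.35,0.35]}}

```text
clock: 7.42
eef_pos: [0.5821, -0.0363, 0.252]
tool_rot: [0.0, 1.0, 0.0, -0.001]
ft_force: [0.7, 0.8, -0.3]
grip_width: 0.0554
```

Emit:
{"fn": "arm_command", "kwargs": {"translation": [[-1.1,-3.4,0],[-2.2,-6.9,1],[-3.2,-10.3,2],[-4.3,-13.8,4],[-5.3,-17.2,6]], "turn": [0,0,0,0,0], "hand": [0.35,0.35,0.35,0.35,0.35]}}

```text
clock: 7.83
eef_pos: [0.6356, -0.2088, 0.1919]
tool_rot: [0.001, 1.0, 0.0, 0.001]
ft_force: [1.1, 0.9, 0.2]
grip_width: 0.0559
```

```bash
cat > e.py <<'E'
from h import *
np.set_printoptions(precision=4,suppress=True)
ims=[]
print(get_obs()["eef_pos"])
for c in("wrist","top","side"):
    i=camera_info(c);im,d=camera(c);P=cloud(i,d);q=P[d>0];ims.append(im)
    m=q[(np.hypot(q[:,0]-.637,q[:,1]+.2045)<.055)&(abs(q[:,2]-.045)<.004)]
    if len(m)>20: print(c,"mid",len(m),cv2.minAreaRect(m[:,:2].astype(np.float32)*1000),np.median(m[:,2]))
    m=q[(abs(q[:,2]-.022)<.0035)&(abs(q[:,0]-.528)<.06)&(abs(q[:,1])<.04)]
    if len(m)>20: print(c,"pad",len(m),cv2.minAreaRect(m[:,:2].astype(np.float32)*1000))
    if c!="wrist": save("o_"+c,im)
    for r in spot_point(c,"rest")[:1]: print(c,"rest",r["conf"],at_z(i,r["location"],.022))
save("o",np.hstack([cv2.resize(x,(400,300)) for x in (ims[0],ims[2])]))
E
python3 e.py
```

```text
[ 0.6356 -0.2088  0.1919]
wrist mid 2082 ((638.1390991210938, -203.11410522460938), (59.35013198852539, 29.64533042907715), 0.9462393522262573) 0.04479079621910946
wrist pad 3951 ((528.4505615234375, 1.6133975982666016), (43.801692962646484, 74.42931365966797), 89.62122344970703)
wrist rest 0.72 [ 0.5302 -0.0019  0.022 ]
top mid 271 ((637.5725708007812, -203.747802734375), (29.829153060913086, 61.15713882446289), 89.60757446289062) 0.04545376416104934
top pad 447 ((527.2395629882812, 0.38066864013671875), (41.89089584350586, 112.68334197998047), 89.54700469970703)
top rest 0.82 [ 0.5283 -0.004   0.022 ]
side mid 400 ((636.3369750976562, -205.09768676757812), (62.11262512207031, 29.917654037475586), 0.5667116641998291) 0.044537980186165435
side pad 584 ((537.9209594726562, -0.25412750244140625), (43.82841873168945, 97.26361083984375), 88.3406982421875)
side rest 0.81 [0.5317 0.0013 0.022 ]
```

View pics/o.png

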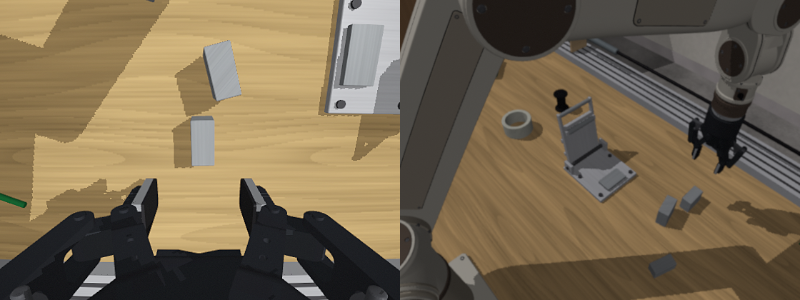

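The wrist view (its "up" is −x) shows the mid block at about (140, 200), square to the jaws. The side view shows the plate standing open past upright and the rest pad clear. Pad centre is about (0.5285, 0.0015) and the mid block about (0.637, −0.204).

Emit:
{"fn": "arm_command", "kwargs": {"translation": [[-0.1,0.3,3.5],[-0.2,0.45,7],[-0.2,0.45,10.5],[-0.2,0.45,13],[-0.2,0.45,14.5]], "turn": [0,0,0,0,0], "hand": [0.35,0.35,0.35,0.35,0.35]}}

```text
clock: 8.55
eef_pos: [0.6358, -0.1996, 0.0453]
tool_rot: [-0.001, 1.0, 0.001, -0.002]
ft_force: [-0.5, -1.0, 0.4]
grip_width: 0.0557
```

Emit:
{"fn": "arm_command", "kwargs": {"translation": [[0,0,1.2],[0,0,2.1],[0,0,2.1],[0,0,2.1],[0,0,2.1]], "turn": [0,0,0,0,0], "hand": [0.35,0.35,0.45,0.55,0.7]}}

```text
clock: 8.97
eef_pos: [0.6385, -0.2027, 0.0285]
tool_rot: [0.0, 1.0, -0.001, 0.002]
ft_force: [1.0, -1.4, -1.5]
grip_width: 0.0294
```

Emit:
{"fn": "arm_command", "kwargs": {"translation": [[0,0,0],[0,0,0],[0,0,0],[0,0,0]], "turn": [0,0,0,0], "hand": [0.9,1,1,1]}}

```text
clock: 9.3
eef_pos: [0.6386, -0.2027, 0.0284]
tool_rot: [0.0, 1.0, -0.0, 0.002]
ft_force: [-0.2, 0.6, 6.2]
grip_width: 0.029
```

Emit:
{"fn": "arm_command", "kwargs": {"translation": [[0,0,-1.5],[0,0,-4],[0,0,-7.5],[0,0,-10],[0,0,-10]], "turn": [0,0,0,0,0], "hand": [1,1,1,1,1]}}

```text
clock: 9.72
eef_pos: [0.6407, -0.2036, 0.1331]
tool_rot: [0.001, 1.0, -0.002, 0.005]
ft_force: [2.0, -0.0, -1.7]
grip_width: 0.0291
```

Emit:
{"fn": "arm_command", "kwargs": {"translation": [[0.7,1.2,0],[2.5,4.5,0],[4.3,8,0],[5.8,10.8,0],[7.2,13.4,0]], "turn": [0.005,0.005,0.005,0.005,0.005], "hand": [1,1,1,1,1]}}

```text
clock: 10.13
eef_pos: [0.563, -0.0668, 0.1246]
tool_rot: [0.003, 1.0, 0.0, -0.002]
ft_force: [0.7, -0.2, -2.7]
grip_width: 0.0291
```

Emit:
{"fn": "arm_command", "kwargs": {"translation": [[1.4,2.7,0],[2.5,4.9,0],[3.3,6.3,0],[3.7,7.0,0],[3.7,7.0,0]], "turn": [0,0,0,0,0], "hand": [1,1,1,1,1]}}

```text
clock: 10.55
eef_pos: [0.5272, 0.0032, 0.1254]
tool_rot: [0.002, 1.0, 0.0, -0.001]
ft_force: [-1.0, -0.3, -2.8]
grip_width: 0.029
```

```bash
cat > f.py <<'E'
from h import *
np.set_printoptions(precision=4,suppress=True)
o=get_obs();print(o["eef_pos"],o["ft_force"],o["grip_width"])
ims=[]
for c in("wrist","top","side"):
    i=camera_info(c);im,d=camera(c);P=cloud(i,d);q=P[d>0];ims.append(im)
    m=q[(abs(q[:,2]-.022)<.0035)&(abs(q[:,0]-.528)<.06)&(abs(q[:,1])<.04)]
    if len(m)>20: print(c,"pad",len(m),cv2.minAreaRect(m[:,:2].astype(np.float32)*1000))
    for n in("block_mid_center","rest"):
        for r in spot_point(c,n)[:1]: print(c,n,r["conf"],r["location"],at_z(i,r["location"],o["eef_pos"][2]-.004 if n[0]=="b" else .022))
save("f",np.hstack([cv2.resize(x,(400,300)) for x in (ims[0],ims[2])]))
E
python3 f.py
```

```text
[0.5272 0.0032 0.1254] [-1.0403 -0.2692 -2.8186] 0.02904751810448207
wrist pad 1764 ((504.2583923339844, 1.7282257080078125), (25.49195671081543, 41.91518783569336), 1.2011250257492065)
wrist block_mid_center 0.84 [271.5, 280.2] [0.5265 0.0055 0.1214]
side pad 585 ((527.3663330078125, -0.3994598388671875), (75.54248809814453, 43.4455680847168), 0.3158855736255646)
side block_mid_center 0.61 [217.3, 299.0] [0.5294 0.0015 0.1214]
side rest 0.65 [247.4, 296.0] [0.5299 0.0055 0.022 ]
```

View pics/f.png

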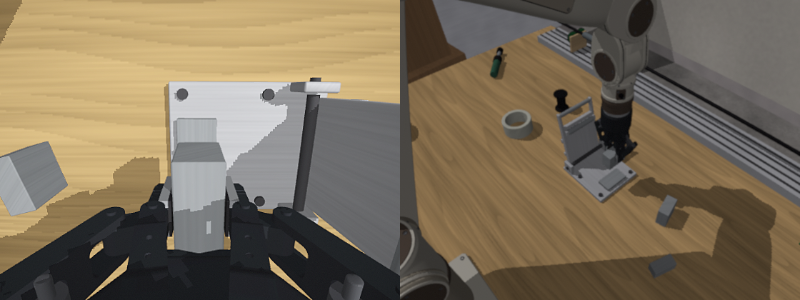

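The wrist view shows the block held over the pad, with the pad's near part visible at about (130, 197). It looks roughly centred. Next I measure the block face against the pad edges in the same view.

Run:
```python
from h import *
np.set_printoptions(precision=4,suppress=True)
i=camera_info("wrist");im,d=camera("wrist");P=cloud(i,d);q=P[d>0]
m=q[(abs(q[:,2]-.022)<.0035)&(q[:,0]>.48)&(q[:,0]<.505)&(abs(q[:,1])<.04)]
print("pad",len(m),"x",np.percentile(m[:,0],[0,1]),"y",m[:,1].min(),m[:,1].max(), np.median(m[:,2]))
b=q[(q[:,2]>.095)&(q[:,2]<.15)&(abs(q[:,0]-.498)<.012)&(abs(q[:,1]-.002)<.03)]
print("front face",len(b),"x",np.median(b[:,0]),"y",b[:,1].min(),b[:,1].max(),"z",b[:,2].min(),b[:,2].max(),"slope dx/dy, dx/dz",np.linalg.lstsq(np.c_[b[:,1],b[:,2],np.ones(len(b))],b[:,0],rcond=None)[0])
```

```text
pad 1004 x [0.4915 0.4919] y -0.018964916227100597 0.023081352408000397 0.021906452972719162
front face 3956 x 0.49964078482239055 y -0.012728363547488818 0.01751628672886446 z 0.09830549524940624 0.14516212070746298 slope dx/dy, dx/dz [-0.0009  0.1644  0.4798]
```

Run:
```python
from h import *
np.set_printoptions(precision=4,suppress=True)
i=camera_info("wrist");im,d=camera("wrist");P=cloud(i,d);q=P[d>0]
b=q[(q[:,2]>.101)&(q[:,2]<.138)&(abs(q[:,0]-.498)<.012)&(abs(q[:,1]-.002)<.013)]
print(len(b),np.median(b[:,0]),np.linalg.lstsq(np.c_[b[:,1]-.002,b[:,2]-.12,np.ones(len(b))],b[:,0],rcond=None)[0])
b=q[(q[:,2]>.139)&(q[:,2]<.15)&(q[:,0]>.485)&(q[:,0]<.57)&(abs(q[:,1]-.002)<.013)]
print(len(b),b.min(0),b.max(0),np.linalg.lstsq(np.c_[b[:,0]-.528,np.ones(len(b))],b[:,2],rcond=None)[0])
```

```text
1367 0.49881515728195985 [-0.0007  0.0057  0.4988]
8273 [ 0.4982 -0.011   0.139 ] [0.5577 0.015  0.1453] [0.0026 0.1428]
```

Block is upright and within 0.5 mm of the pad centre in both axes. Lowering about 76 mm.

Emit:
{"fn": "arm_command", "kwargs": {"translation": [[0,0,2],[0,0,4],[0,0,5.8],[0,0,6.8],[0,0,7.1]], "turn": [0,0,0,0,0], "hand": [1,1,1,1,1]}}

```text
clock: 11.52
eef_pos: [0.5272, 0.0018, 0.0533]
tool_rot: [0.003, 1.0, -0.0, -0.002]
ft_force: [-0.5, 0.2, -2.9]
grip_width: 0.0292
```

Emit:
{"fn": "arm_command", "kwargs": {"translation": [[0,0,0.2],[0,0,0.3],[0,0,0.4],[0,0,0.4]], "turn": [0,0,0,0], "hand": [1,1,1,1]}}

```text
clock: 11.85
eef_pos: [0.5295, 0.0019, 0.0521]
tool_rot: [0.003, 1.0, 0.0, 0.001]
ft_force: [0.1, -0.7, -2.6]
grip_width: 0.0289
```

Emit:
{"fn": "arm_command", "kwargs": {"translation": [[0,0,0.1],[0,0,0.1],[0,0,0.1]], "turn": [0,0,0], "hand": [1,1,1]}}

```text
clock: 12.1
eef_pos: [0.529, 0.0019, 0.0507]
tool_rot: [0.003, 1.0, 0.0, 0.0]
ft_force: [0.2, -0.8, -2.6]
grip_width: 0.0292
```

Emit:
{"fn": "arm_command", "kwargs": {"translation": [[0,0,0.1],[0,0,0.1],[0,0,0.1]], "turn": [0,0,0], "hand": [1,1,1]}}

```text
clock: 12.35
eef_pos: [0.529, 0.0019, 0.0503]
tool_rot: [0.003, 1.0, -0.0, 0.0]
ft_force: [-1.7, -0.2, 6.6]
grip_width: 0.0291
```

Emit:
{"fn": "arm_command", "kwargs": {"translation": [[0,0,0],[0,0,0],[0,0,0],[0,0,0],[0,0,0]], "turn": [0,0,0,0,0], "hand": [0.65,0.6,0.5,0.4,0.4]}}

```text
clock: 12.77
eef_pos: [0.5289, 0.0019, 0.0491]
tool_rot: [0.003, 1.0, -0.0, 0.0]
ft_force: [-0.7, -0.2, 0.3]
grip_width: 0.0513
```

Emit:
{"fn": "arm_command", "kwargs": {"translation": [[0,0,-2],[0,0,-6],[0,0,-10],[0,0,-14],[0,0,-18]], "turn": [0,0,0,0,0], "hand": [0.4,0.4,0.4,0.4,0.4]}}

```text
clock: 13.18
eef_pos: [0.5284, 0.0019, 0.231]
tool_rot: [0.003, 1.0, -0.0, -0.0]
ft_force: [1.1, -0.2, -0.3]
grip_width: 0.0513
```

```bash
cat > g.py <<'E'
from h import *
np.set_printoptions(precision=4,suppress=True)
ims=[]
print(get_obs()["eef_pos"])
for c in("wrist","top","side"):
    i=camera_info(c);im,d=camera(c);P=cloud(i,d);q=P[d>0];ims.append(im)
    m=q[(np.hypot(q[:,0]-.5285,q[:,1]-.0015)<.045)&(abs(q[:,2]-.067)<.004)]
    if len(m)>20: print(c,"block top",len(m),cv2.minAreaRect(m[:,:2].astype(np.float32)*1000),np.median(m[:,2]))
    m=q[(abs(q[:,2]-.022)<.003)&(abs(q[:,0]-.528)<.045)&(abs(q[:,1])<.03)]
    if len(m)>20: print(c,"pad",len(m),cv2.minAreaRect(m[:,:2].astype(np.float32)*1000))
    b=q[(q[:,2]>.17)&(q[:,2]<.21)&(abs(q[:,0]-.53)<.045)&(q[:,1]>.09)&(q[:,1]<.19)]
    if len(b)>20: print(c,"bar",len(b),b.min(0),np.median(b,0),b.max(0))
    for r in spot_point(c,"bar")[:1]: print(c,"bar",r["conf"],at_z(i,r["location"],.196))
save("g",np.hstack([cv2.resize(x,(400,300)) for x in (ims[0],ims[2])]))
E
python3 g.py
```

```text
[0.5284 0.0019 0.231 ]
wrist block top 1873 ((528.5625610351562, 2.791327476501465), (58.4953498840332, 30.002737045288086), 0.02393675595521927) 0.06677942183954948
wrist pad 681 ((527.9769287109375, 1.7410259246826172), (42.0792236328125, 72.456298828125), 89.6183090209961)
wrist bar 3119 [0.4851 0.1535 0.1879] [0.5335 0.1563 0.1964] [0.575  0.1656 0.2004]
wrist bar 0.87 [0.5289 0.1589 0.196 ]
top bar 235 [0.4854 0.1527 0.191 ] [0.5299 0.1584 0.1978] [0.575  0.1652 0.2028]
top bar 0.88 [0.5273 0.159  0.196 ]
side block top 357 ((528.1603393554688, 0.4279336929321289), (61.5224723815918, 31.09537696838379), 0.5389816761016846) 0.06700349013085431
side pad 210 ((527.7797241210938, -0.5033664703369141), (44.195804595947266, 75.31441497802734), 88.12885284423828)
side bar 249 [0.4854 0.1513 0.1889] [0.5277 0.1556 0.1974] [0.575  0.1639 0.202 ]
side bar 0.74 [0.5349 0.1569 0.196 ]
```

View pics/g.png

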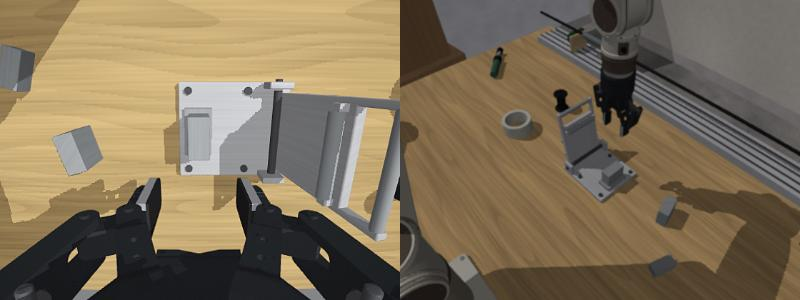

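The block stands on the pad (wrist view, about (135, 198)), within about 1 mm and 0.5° of centred and square. The plate leans at its end stop with the bar at y≈0.1585, z≈0.194. I regrasp the bar next.

Emit:
{"fn": "arm_command", "kwargs": {"translation": [[0,3.2,-2],[0,7,-2.5],[0,10.8,-2.5],[0,14,-2.5],[0,15.7,-2.5]], "turn": [-0.005,-0.005,-0.005,-0.005,-0.005], "hand": [0.5,0.65,0.65,0.65,0.65]}}

```text
clock: 13.9
eef_pos: [0.5285, 0.162, 0.2519]
tool_rot: [-0.001, 1.0, 0.0, -0.002]
ft_force: [-0.2, -1.0, 0.7]
grip_width: 0.0298
```

Emit:
{"fn": "arm_command", "kwargs": {"translation": [[0,0,0],[0,0,2],[0,0,4],[0,0,5.5],[0,0,6.6]], "turn": [0,0,0,0,0], "hand": [0.65,0.65,0.65,0.65,0.65]}}

```text
clock: 14.32
eef_pos: [0.5278, 0.1575, 0.1846]
tool_rot: [0.001, 1.0, -0.001, -0.003]
ft_force: [-0.3, 0.4, 0.1]
grip_width: 0.0298
```

Emit:
{"fn": "arm_command", "kwargs": {"translation": [[0,0,0],[0,0,0],[0,0,0],[0,0,0],[0,0,0]], "turn": [0,0,0,0,0], "hand": [0.75,0.8,0.9,1,1]}}

```text
clock: 14.73
eef_pos: [0.5291, 0.1583, 0.1877]
tool_rot: [0.001, 1.0, -0.001, -0.001]
ft_force: [0.2, -0.6, -6.2]
grip_width: 0.01
```

Emit:
{"fn": "arm_command", "kwargs": {"translation": [[0,0,0],[0,0,0]], "turn": [0,0], "hand": [1,1]}}

```text
clock: 14.9
eef_pos: [0.5291, 0.1584, 0.1877]
tool_rot: [0.001, 1.0, -0.001, -0.001]
ft_force: [-0.5, -2.2, -7.8]
grip_width: 0.0096
```

```bash
python3 -c "
import numpy as np
f=lambda a:np.array([-16.86*np.cos(a),-16.86*np.sin(a)])
A=np.linspace(1.8256,.525,26)
for k in range(5):
  print(k,[[0]+[float(v) for v in np.round(f(A[5*k+j])-f(A[5*k]),2)] for j in range(1,6)])
print(f(.485)-f(.525))"
```

```text
0 [[0, -0.85, -0.2], [0, -1.72, -0.35], [0, -2.59, -0.46], [0, -3.46, -0.53], [0, -4.34, -0.54]]
1 [[0, -0.88, 0.03], [0, -1.75, 0.1], [0, -2.62, 0.22], [0, -3.48, 0.38], [0, -4.33, 0.59]]
2 [[0, -0.84, 0.25], [0, -1.67, 0.55], [0, -2.48, 0.89], [0, -3.27, 1.26], [0, -4.04, 1.68]]
3 [[0, -0.75, 0.46], [0, -1.47, 0.96], [0, -2.16, 1.49], [0, -2.83, 2.06], [0, -3.47, 2.67]]
4 [[0, -0.6, 0.64], [0, -1.17, 1.3], [0, -1.71, 2.0], [0, -2.21, 2.72], [0, -2.66, 3.47]]
[-0.32625799  0.59017832]
```

Emit:
{"fn": "arm_command", "kwargs": {"translation": [[0,-0.85,-0.2],[0,-1.72,-0.35],[0,-2.6,-0.45],[0,-3.45,-0.55],[0,-4.35,-0.55]], "turn": [0,0,0,0,0], "hand": [1,1,1,1,1]}}

```text
clock: 15.32
eef_pos: [0.5289, 0.1149, 0.1943]
tool_rot: [0.0, 1.0, 0.001, -0.001]
ft_force: [-4.4, 2.3, -6.5]
grip_width: 0.0099
```

Emit:
{"fn": "arm_command", "kwargs": {"translation": [[0,-0.9,0],[0,-1.75,0.1],[0,-2.6,0.2],[0,-3.5,0.4],[0,-4.3,0.6]], "turn": [0,0,0,0,0], "hand": [1,1,1,1,1]}}

```text
clock: 15.73
eef_pos: [0.5287, 0.0716, 0.1896]
tool_rot: [0.001, 1.0, 0.001, -0.0]
ft_force: [-7.2, 3.5, 1.4]
grip_width: 0.01
```

Emit:
{"fn": "arm_command", "kwargs": {"translation": [[0,-0.85,0.25],[0,-1.65,0.55],[0,-2.5,0.9],[0,-3.25,1.25],[0,-4.05,1.7]], "turn": [0,0,0,0,0], "hand": [1,1,1,1,1]}}

```text
clock: 16.15
eef_pos: [0.529, 0.0309, 0.1727]
tool_rot: [0.001, 1.0, 0.0, 0.0]
ft_force: [-3.1, 3.7, -3.8]
grip_width: 0.0097
```

Emit:
{"fn": "arm_command", "kwargs": {"translation": [[0,-0.75,0.45],[0,-1.45,0.95],[0,-2.15,1.5],[0,-2.85,2.05],[0,-3.45,2.65]], "turn": [0,0,0,0,0], "hand": [1,1,1,1,1]}}

```text
clock: 16.57
eef_pos: [0.5296, -0.004, 0.1458]
tool_rot: [0.001, 1.0, -0.0, 0.001]
ft_force: [-5.4, 0.9, 0.0]
grip_width: 0.0099
```

Emit:
{"fn": "arm_command", "kwargs": {"translation": [[0,-0.6,0.65],[0,-1.15,1.3],[0,-1.7,2.0],[0,-2.1,2.5],[0,-2.35,2.9]], "turn": [0,0,0,0,0], "hand": [1,1,1,1,1]}}

```text
clock: 16.98
eef_pos: [0.5296, -0.0272, 0.1152]
tool_rot: [0.001, 1.0, -0.0, 0.0]
ft_force: [-3.5, -0.0, -0.2]
grip_width: 0.0098
```

Emit:
{"fn": "arm_command", "kwargs": {"translation": [[0,-0.15,0.25],[0,-0.3,0.55],[0,-0.3,0.55]], "turn": [0,0,0], "hand": [1,1,1]}}

```text
clock: 17.23
eef_pos: [0.5296, -0.0304, 0.1095]
tool_rot: [0.001, 1.0, -0.001, -0.0]
ft_force: [-3.1, -2.8, 0.6]
grip_width: 0.0097
```

Emit:
{"fn": "arm_command", "kwargs": {"translation": [[0,-0.05,0.1],[0,-0.1,0.2],[0,-0.15,0.3],[0,-0.15,0.3]], "turn": [0,0,0,0], "hand": [1,1,1,1]}}

```text
clock: 17.57
eef_pos: [0.5296, -0.0318, 0.107]
tool_rot: [0.001, 1.0, -0.001, 0.0]
ft_force: [-4.2, -3.3, 1.3]
grip_width: 0.01
```

Emit:
{"fn": "arm_command", "kwargs": {"translation": [[0,-0.05,0.1],[0,-0.05,0.15],[0,-0.05,0.15]], "turn": [0,0,0], "hand": [1,1,1]}}

```text
clock: 17.82
eef_pos: [0.5296, -0.0325, 0.1057]
tool_rot: [0.001, 1.0, -0.002, 0.0]
ft_force: [-5.2, -4.1, 2.4]
grip_width: 0.0098
```

```bash
cat > k.py <<'E'
from h import *
import sys
np.set_printoptions(precision=4,suppress=True)
o=get_obs();print(o["eef_pos"],o["ft_force"])
for c in("top","side"):
    i=camera_info(c);im,d=camera(c);P=cloud(i,d);q=P[d>0]
    if c=="side":
        print([ (n,[ (round(r["conf"],2),at_z(i,r["location"],z)) for r in spot_point(c,n)[:1]]) for n,z in(("bar",.1086),("roller",.075),("tape_roll",0),("spool",0),("block_mid_center",.0445))])
        save(sys.argv[1],im[110:330,180:460].repeat(2,0).repeat(2,1))
    # plate top plane: fit z vs y
    m=q[(abs(q[:,0]-.5285)<.058)&(q[:,1]>-.0)&(q[:,1]<.11)&(q[:,2]>.045)&(q[:,2]<.13)]
    if len(m)>50:
        best=None;rng=np.random.default_rng(0)
        for _ in range(300):
            a,b=m[rng.choice(len(m),2)]
            if abs(a[1]-b[1])<.02: continue
            s=(b[2]-a[2])/(b[1]-a[1]);n=(abs(m[:,2]-a[2]-s*(m[:,1]-a[1]))<.002)
            if best is None or n.sum()>best.sum(): best=n
        print(c,len(m),best.sum(),"angle",-np.arctan(np.polyfit(m[best,1],m[best,2],1)[0]))
    for n,h,xy in(("low",.03,(.4307,-.270)),("tall",.06,(.5502,-.182))):
        m=q[(np.hypot(q[:,0]-xy[0],q[:,1]-xy[1])<.055)&(abs(q[:,2]-h)<.005)]
        if len(m)>20: print(c,n,len(m),cv2.minAreaRect(m[:,:2].astype(np.float32)*1000))
E
python3 k.py k1
```

```text
[ 0.5296 -0.0325  0.1057] [-5.1722 -4.1478  2.4117]
top 2000 1107 angle 0.4064993596714625
top low 249 ((431.4383239746094, -269.6471252441406), (30.195703506469727, 59.15924072265625), 71.84952545166016)
[('bar', [(0.84, array([ 0.5256, -0.0356,  0.1086]))]), ('roller', [(0.92, array([0.5311, 0.0217, 0.075 ]))]), ('tape_roll', [(0.85, array([ 0.4627,  0.3961, -0.    ]))]), ('spool', [(0.82, array([0.6325, 0.3926, 0.    ]))]), ('block_mid_center', [(0.79, array([0.5363, 0.0048, 0.0445]))])]
side 1551 826 angle 0.40541533036426086
side low 597 ((430.5323791503906, -270.8471984863281), (30.043338775634766, 61.14618682861328), 70.93218231201172)
side tall 456 ((549.92431640625, -182.08807373046875), (61.37266159057617, 30.52223777770996), 14.832757949829102)
```

Emit:
{"fn": "arm_command", "kwargs": {"translation": [[0,0,0.1],[0,0,0.1],[0,0,0.1]], "turn": [0,0,0], "hand": [1,1,1]}}

```text
clock: 18.42
eef_pos: [0.5296, -0.0329, 0.1048]
tool_rot: [0.001, 1.0, -0.002, 0.0]
ft_force: [-5.7, -5.8, 3.6]
grip_width: 0.0096
```

Emit:
{"fn": "arm_command", "kwargs": {"translation": [[0,-0.05,0.1],[0,-0.05,0.1],[0,-0.05,0.1]], "turn": [0,0,0], "hand": [1,1,1]}}

```text
clock: 18.67
eef_pos: [0.5296, -0.0331, 0.1044]
tool_rot: [0.001, 1.0, -0.002, 0.0]
ft_force: [-6.3, -4.9, 7.9]
grip_width: 0.0097
```

Emit:
{"fn": "arm_command", "kwargs": {"translation": [[0,0,0.1],[0,0,0.1],[0,0,0.1]], "turn": [0,0,0], "hand": [1,1,1]}}

```text
clock: 18.92
eef_pos: [0.5296, -0.0331, 0.1044]
tool_rot: [0.001, 1.0, -0.002, 0.001]
ft_force: [-8.3, -4.6, 11.7]
grip_width: 0.0102
```

Position stopped while upward force grew, so the roller is resting on the block. I open partially and lift straight out.

Emit:
{"fn": "arm_command", "kwargs": {"translation": [[0,0,0],[0,0,0],[0,0,0],[0,0,0],[0,0,0]], "turn": [0,0,0,0,0], "hand": [0.85,0.8,0.75,0.72,0.72]}}

```text
clock: 19.33
eef_pos: [0.5302, -0.0313, 0.1023]
tool_rot: [0.0, 1.0, 0.0, 0.001]
ft_force: [-1.3, -0.9, 0.5]
grip_width: 0.0239
```

Emit:
{"fn": "arm_command", "kwargs": {"translation": [[0,0,-1],[0,0,-3],[0,0,-6],[0,0,-10],[0,0,-13]], "turn": [0,0,0,0,0], "hand": [0.72,0.72,0.72,0.72,0.72]}}

```text
clock: 19.75
eef_pos: [0.5299, -0.0315, 0.2355]
tool_rot: [0.0, 1.0, -0.0, 0.001]
ft_force: [0.9, -0.1, 0.2]
grip_width: 0.0238
```

```bash
python3 k.py k2; python3 g.py | grep -E "block|pad"
```

```text
[ 0.5299 -0.0315  0.2355] [ 0.8975 -0.1477  0.2063]
top 2123 1176 angle 0.39666758360753773
[('bar', [(0.69, array([ 0.5313, -0.0272,  0.1086]))]), ('roller', [(0.95, array([0.5354, 0.0133, 0.075 ]))]), ('tape_roll', [(0.57, array([0.6475, 0.3843, 0.    ]))]), ('spool', [(0.95, array([0.6394, 0.3861, 0.    ]))]), ('block_mid_center', [(0.56, array([0.5305, 0.0069, 0.0445]))])]
side 1950 1062 angle 0.3966497014816828
side low 599 ((430.5242614746094, -271.1971130371094), (30.04909896850586, 60.788387298583984), 71.25890350341797)
side tall 457 ((549.8521728515625, -181.87704467773438), (61.952457427978516, 30.872333526611328), 14.9740571975708)
wrist block top 1005 ((528.3545532226562, -3.900448799133301), (58.25550079345703, 16.065032958984375), 0.8675004243850708) 0.06675694073369474
wrist pad 577 ((528.0620727539062, -6.125713348388672), (26.959495544433594, 72.44683074951172), 88.04146575927734)
top block top 100 ((528.796875, -7.337369918823242), (11.199322700500488, 59.83832550048828), 87.93148040771484) 0.06696240052150709
side block top 98 ((527.7918090820312, 0.1962895393371582), (60.2955436706543, 10.0671968460083), 0.03140006959438324) 0.06733236138569725
side pad 208 ((528.207763671875, -0.9382877349853516), (42.79716873168945, 76.56596374511719), 87.63785552978516)
```

View pics/k2.png

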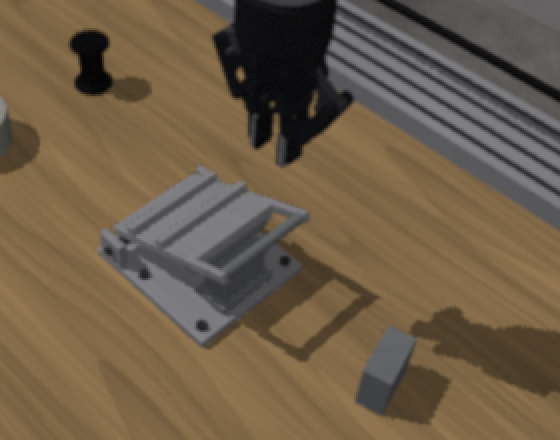

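The side crop shows the plate resting on the block, bar at about (215, 265), with the gripper well clear. All readings agree, so I hand in.

```bash
python3 -c "
from workcell import *
job_done();print(get_obs()['clock'])"
```

```text
the job is handed in; nothing more can be done
the job is handed in; nothing more can be done
```

The table is set to its middle angle, and I handed the job in at about 20–21 s on the robot's clock. I gripped the bar and swung the plate over to about 1.63 rad. After I let go it went on to its end stop and stayed open. I then stood the 45 mm block on the rest pad, took the bar again and lowered the plate along its arc. When the roller reached the block, the arm stopped moving and the upward force rose to about 12 N. I then opened the fingers and lifted clear.

**Plate angle:** it measured 0.397 rad from both the top and side cameras, against the nominal 0.402. That is within measuring error.

**Block:** it was upright and about 1–1.5 mm off the pad centre in y, under 1 mm in x. It was square to within about 0.5° before the plate came down. With the plate down most of the block is hidden, so only its visible edges could be checked again, and they read about the same.

**Other things:** the low and tall blocks measured unmoved, and I never went near the tape roll or the spool. One last network reading for the tape roll (0.57 confidence) landed on the spool's position. I put that down to a wrong detection, since the reading just before it and the picture both showed the roll in place.

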